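# Uncover the sprung test rod and hold it out at its length ring

## Robot

A 6-joint arm with a two-finger parallel gripper is mounted at the origin on the work surface. World frame = base frame: x ahead of the robot, y to its left, z up, the work surface at z = 0. Lengths are in m, angles in rad, forces in N, time in s.
With the tool pointing down it reaches from about 0.425 to 0.95 m from the base axis. Payload 3.5 kg.
Tool frame: the origin (TCP) lies midway between the tips of the shut fingers; the grasp point (between the pads) lies 19 mm behind it (ctrl.hold_point_z is the distance from the TCP to the grasp point, in m); z points along the fingers, y is the line along which they close (so a half turn about z gives the same grasp; the last joint's range is limited). The gripper opens to 85 mm and grips with 20 to 120 N. Pads are 22 mm wide; open, the fingers measure 114 mm over their backs; the gripper's body (76 mm by 85 mm) begins 54 mm behind the grasp point. The pads swing forward as they close: fully open they stand 13 mm farther back than shut.
Start: joints at [-1.293, 0.286, 1.577, -0, 1.279, -0.15], TCP at [0.28, -0.614, 0.231] pointing down, gripper open.
Joint ranges: [-2.77, 2.77], [-0.9, 2.22], [0.21, 2.48], [-1.53, 4.67], [0.24, 2.81], [-2.84, 2.84]. Speed limits (rad/s): [2.79, 2.79, 3.14, 3.14, 3.14, 3.14].

## Interface

Orientations are given as a unit quaternion [x, y, z, w].
In Python, from plant import readout, cams, sign_off, ctrl gives the robot as it stands. The module is installed in compiled form; this text tells all that it offers.
- The arm moves only by the tool step_arm, never from a script. Its argument "increments" is a list of rows, each a list of 2 entries, a list of its own where there are three numbers: the shift along the world's x, y, z in mm, then the turn, a rotation vector about the world's x, y, z in rad. In form: [[[x, y, z], [rx, ry, rz]], ...]. A call has 1 to 8 rows; each row shifts and turns the commanded pose from where the row before left it; what a row does not reach is not made up. A row lasts 1/12 s, in which the tool goes at most 41.7 mm and 7.16 degrees, less where a joint would pass 70% of its speed; a pose out of reach is approached as far as the arm can. A call is refused whole if a number of a shift passes 41.7 or a number of a turn 0.125, either way. A call with a gripper value outside its range is refused whole. "fingers" is the opening, from -1 (shut) to 1 (fully open), set as the call begins (left out, the last holds). The fingers move at their own pace and stop on an object; "grip_force" is the grip in N (left out, the last holds). Time passes only in rows, so rows that do not move let the fingers close. It gives the time, the measured TCP pose, the force, the opening and the grip force at its end, in the units of the state.
- readout.get_state(): the state, without advancing time (a new reading comes with each control period).
- cams.read_camera(name): name is "side" or "top" or "wrist"; returns the picture (420x560x3 uint8, red, green, blue); there is no depth.
- cams.get_calibration(name): a dict with "fx", "fy", "cx", "cy" (pixels), "eye" and "rotation" of the camera in the world; the wrist camera has in their place "T_tool_cam" (4x4, takes a point from camera to tool coordinates, whose origin is the TCP and whose axes are the flange's). Camera axes: x right, y up, looking along -z (the intrinsics and any distortion apply to the point x, -y, -z); pixel columns grow to the right and rows downward; lengths in m; the calibration is good to about 2 mm. A picture is of the moment at which its call begins: read the wrist's pose just before it. get_calibration takes no time and is no camera call.
- sign_off(): hands the job in; it is judged then, once.
The state is a dict: "time": time; "qpos": joint angles; "dq": joint speeds; "joint_efforts": joint torques, N m; "eef_pos": TCP position; "tcp_rot": TCP orientation; "contact_force": force on the tool from outside, world axes, zero at the start; "wrist_torque": the same for the moment, N m; "opening": opening from 0.0 (shut) to 1.0 (fully open); "finger_force": force on a finger pad.
Only numpy, scipy, OpenCV 4.12 (cv2) and the standard library are available. Lean on these libraries where they do the work, as an engineer would, in place of code of your own. Each camera call takes 0.05 s, during which the arm holds its last target. There are 200 camera calls.

## Task

Tip the blue lid up by its white grip so that its opposite edge stays on the canister's rim, then lift it off and set it down gently, rim down, on the black rubber mat, and let go of it. Then take the red knob and pull the spring-loaded rod straight up until the lower edge of the yellow ring on the rod is level with the mouth of the metal guide tube, so that the ring is just fully out, and finish while holding it there: do not let go. Leave the screws, sleeve, gauge plate and screwdriver where they are.

Things in the scene. Friction and masses are not known exactly. Their poses are not given: they have to be found in the camera images.
- canister: Grey drum fixed to the bench, 120 mm across (132 mm at its 10 mm high foot). Origin: centre of its underside, z up. The lid sits on its rim at z = 60 mm; inside the rim a black disc 104 mm across rises to z = 66 mm. A metal guide tube 30 mm across stands in the centre up to z = 74 mm; the rod slides up in it. On the left or right half of the bench; the mat is on the other.
- mouth (a point): Centre of the open mouth of the guide tube, 74 mm above the bench on the canister's axis; z up.
- rod: Sprung rod: red knob (upright cylinder, 30 mm diameter, 26 mm tall) on a 14 mm thick dark rod. Origin: centre of the knob's underside, 78 mm above the bench when fully in (as at the start), z up. Slides straight up at most 66 mm. The spring pulls back with about 4 N at the start, plus 1.3 N per 10 mm; let go, it slides back in. Under the lid at the start.
- mark (a point): Length mark: centre of the lower edge of the yellow ring fixed on the rod (19 mm diameter, 8 mm tall, moves with the rod). It lies 40 to 64 mm below the knob's underside, different each time, and starts hidden in the guide tube; the rod must come out 36 to 60 mm to bring it level with point mouth, which is the wanted length.
- lid: Loose blue cap, 120 mm diameter, 52 mm tall, 4 mm walls, open below, 0.15 to 0.31 kg, 4 mm play on the disc. Origin: centre of its lower edge, z up; starts 60 mm above the bench. White upright grip bar on top, centred at x = 42 mm: 12 mm thick along x, 36 mm along y, z = 52 to 78 mm. Its +x points within 45 degrees of world +x. It tips about the edge across from the grip (x = -60 mm, z = 0).
- mat: Black rubber mat fixed flat on the bench, 180 x 180 mm, 4 mm thick. Origin at the centre of its underside; sides along x and y.
- screw0: Black socket-head screw lying on the bench (bystander), 56 mm long, 18 mm thick, loose. Origin on the bench under its middle; x along it.
- screw1: Black socket-head screw lying on the bench (bystander), 56 mm long, 18 mm thick, loose. Origin on the bench under its middle; x along it.
- screw2: Black socket-head screw lying on the bench (bystander), 56 mm long, 18 mm thick, loose. Origin on the bench under its middle; x along it.
- sleeve: Black upright tube (bystander), 60 mm across, 70 mm tall, loose. Origin at the centre of its underside.
- plate: Flat T-shaped steel gauge plate (bystander), 6 mm thick, bar 50 x 140 mm, loose, beyond the canister and mat. Origin on its underside at the bar's centre.
- driver: Screwdriver with green handle lying on the bench (bystander), about 200 mm long, loose, beyond the canister and mat. x along it.
Mind the look-alikes: they are no part of the job. Of the things shaped like the lid, the blue one is meant.

How it is judged:
On the way, in this order (a step that is already met when the one before it is completed fails the run):
1. the lid is tipped up at least 11 degrees while still at the canister's rim (its centre within 25 mm sideways, and raised less than 35 mm) (angle between lid's own z axis and vertical above 0.2 rad and z of lid in the frame of canister between 0.055 and 0.095 m and horizontal distance between lid and canister below 0.025 m), for 0.04 s.
2. the lid lies flat, rim down, on the mat, at rest and let go (x of lid in the frame of mat between -0.04 and 0.04 m and y of lid in the frame of mat between -0.04 and 0.04 m and z of lid in the frame of mat between -0.002 and 0.01 m and angle between lid's own z axis and vertical below 0.06 rad and linear speed of lid below 0.03 m/s and contact force between lid and the arm below 0.2 N and contact force between lid and the fingers below 0.2 N), for 0.2 s.
At the end, for the whole second after the job is handed in: The fingers hold the rod still with the lower edge of the yellow ring level with the tube mouth (4 mm below to 5 mm above), and the lid lies untouched, flat and rim down on the mat, its centre within 40 mm of the mat's centre along each side of the mat (all of step 2 and z of mark in the frame of mouth between -0.004 and 0.005 m and linear speed of rod below 0.01 m/s and contact force between the fingers and rod above 2 N and contact force between lid and rod below 0.1 N); the arm keeps its last pose, push and grip.
It fails at once if a screw, the sleeve, the gauge plate or the screwdriver is moved by more than 30 mm (distance of any of screw0, screw1, screw2, sleeve, plate, driver from where it was at the start of the episode above 0.03 m).
It fails at once if the lid falls or is slammed down (faster than 0.5 m/s within 45 mm of the bench) (height (world z) of lid below 0.045 m and linear speed of lid above 0.5 m/s).
It also fails if it takes over 50 s, if anything falls off the work surface, if the arm or the gripper's body presses on something with over 40 N, if the wrist force passes 120 N, or if a joint passes its speed limit or range.

## Working session

There is one attempt and no reset: what is moved stays moved. The work goes in short steps, Python scripts to look and compute and a tool call to move; the robot and the scene stay as the last step left them, time stands still between calls to the robot, and variables do not carry over. Pictures are saved under pics/ and viewed, at most 11 in all, crops included, and the job is handed in when it is done.

Besides the shell and the picture viewer there is one more tool, called after "Request:" as name(argument=value, ...), one argument or row to a line, values as JSON. step_arm: Moves the arm, as the interface text tells. Its arguments: {"type":"object","properties":{"increments":{"type":"array","items":{"type":"array"}},"fingers":{"type":"number"},"grip_force":{"type":"number"}},"required":["increments"]}

```bash
mkdir -p pics; cat > h.py <<'E'
import numpy as np, cv2
from plant import readout, cams, ctrl
from scipy.spatial.transform import Rotation as R
def cam(name, st=None):
    c=cams.get_calibration(name)
    if name=='wrist':
        st=st or readout.get_state()
        T=np.eye(4);T[:3,:3]=R.from_quat(st['tcp_rot']).as_matrix();T[:3,3]=st['eef_pos']
        T=T@np.array(c['T_tool_cam']);return c,T[:3,3],T[:3,:3]
    r=np.array(c['rotation']); 
    if r.shape!=(3,3): r=R.from_quat(r).as_matrix()
    return c,np.array(c['eye']),r
def ray(C,u,v):
    c,e,r=C
    K=np.array([[c['fx'],0,c['cx']],[0,c['fy'],c['cy']],[0,0,1]],float)
    d=c.get('distortion',c.get('dist'))
    p=cv2.undistortPoints(np.array([[[u,v]]],float),K,None if d is None else np.array(d,float))[0,0]
    return e,r@np.array([p[0],-p[1],-1])
def plane(C,u,v,z):
    e,d=ray(C,u,v);return e+d*(z-e[2])/d[2]
def proj(C,P):
    c,e,r=C;q=r.T@(np.array(P,float)-e);return np.array([c['cx']+c['fx']*q[0]/-q[2],c['cy']+c['fy']*q[1]/q[2]])
def tri(A,B):
    (e1,d1),(e2,d2)=A,B;M=np.stack([d1,-d2],1)
    t=np.linalg.lstsq(M,e2-e1,rcond=None)[0];p,q=e1+t[0]*d1,e2+t[1]*d2
    return (p+q)/2,np.linalg.norm(p-q)
def save(n,im):cv2.imwrite(f'pics/{n}.png',cv2.cvtColor(im,cv2.COLOR_RGB2BGR))
E
python3 - <<'E'
from h import *
for n in('side','top','wrist'):
    print(n,cams.get_calibration(n))
a=cams.read_camera('side');b=cams.read_camera('top')
np.save('side0.npy',a);np.save('top0.npy',b)
save('top0',b);save('side0',a)
print(readout.get_state(), ctrl.hold_point_z)
E
```

```text
side {'fx': 379.59751328878934, 'fy': 379.59751328878934, 'cx': 280.7187834841815, 'cy': 203.08898912804193, 'eye': array([0.14728952, 0.47074699, 0.72309877]), 'rotation': array([-0.1349045 ,  0.33257889,  0.87124066, -0.33486081])}
top {'fx': 441.32397508684653, 'fy': 441.32397508684653, 'cx': 273.0787781074785, 'cy': 212.25003007020817, 'eye': array([0.44579596, 0.05454292, 0.94320055]), 'rotation': array([-0.03830292,  0.01949629,  0.7142316 , -0.69858858])}
wrist {'fx': 332.7914210900316, 'fy': 332.7914210900316, 'cx': 278.02438035507623, 'cy': 204.37696906551608, 'T_tool_cam': array([[ 4.45248832e-04,  9.63606150e-01,  2.67325626e-01,
         6.86644556e-02],
       [ 9.99999563e-01, -2.09373096e-04, -9.10857067e-04,
         4.94015579e-04],
       [-8.21736677e-04,  2.67325914e-01, -9.63605822e-01,
        -1.43173833e-01],
       [ 0.00000000e+00,  0.00000000e+00,  0.00000000e+00,
         1.00000000e+00]])}
{'time': 0.1, 'qpos': array([-1.29299388e+00,  2.87120473e-01,  1.57806480e+00, -5.99988910e-06,
        1.27864459e+00, -1.49984710e-01]), 'dq': array([-0.00059525, -0.00122488, -0.00255978,  0.00145095, -0.0016252 ,
        0.00028211]), 'joint_efforts': array([-1.39120919e-03, -4.07298231e+01, -2.93698150e+01, -2.64062146e-04,
        3.45025939e-03, -1.53090178e-05]), 'eef_pos': array([ 0.27989262, -0.61355468,  0.23003807]), 'tcp_rot': array([ 9.77211053e-01,  2.12267065e-01, -7.43061387e-05, -1.11613826e-03]), 'contact_force': array([-0.36055003,  0.48986934,  0.0149345 ]), 'wrist_torque': array([ 0.01164557, -0.04931737, -0.01942442]), 'finger_force': 0.0, 'opening': 0.9957951097041435} 0.0187
```

View pics/top0.png

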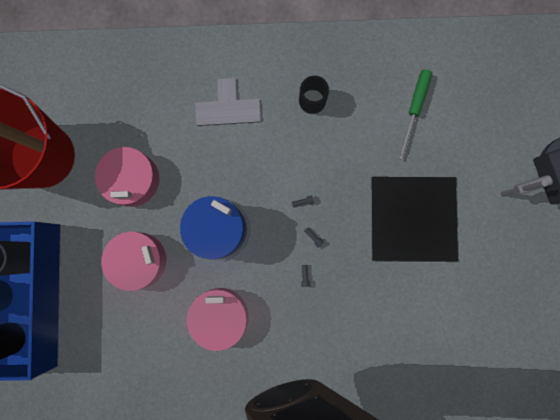

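View pics/side0.png

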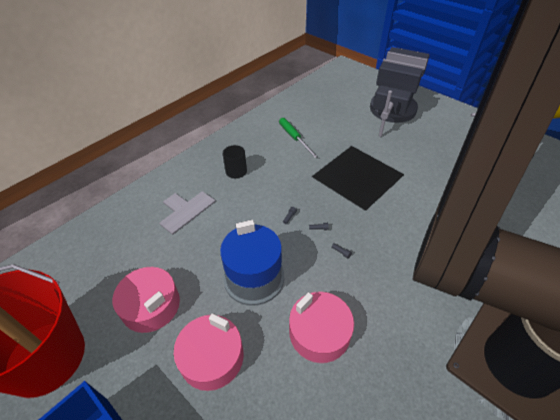

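Top view: the blue lid is at (212,228) with its white grip at (220,207). The look-alikes are pink lids at (125,178), (133,262) and (217,320), plus a blue crate at (30,300). The mat is at (415,219), screws at (303,201), (316,237) and (306,275), and the sleeve at (314,95). In the side view the blue lid is at (251,255), grip at (245,228), mat at (358,177). I choose the blue lid sitting on the grey drum.

```bash
cat > m.py <<'E'
from h import *
T=np.load('top0.npy');S=np.load('side0.npy');CT=cam('top');CS=cam('side')
def comp(m,near):
    n,l,s,c=cv2.connectedComponentsWithStats(m.astype(np.uint8));
    i=min([k for k in range(1,n) if s[k,4]>25],key=lambda k:np.hypot(*(c[k]-near)));return l==i,c[i],s[i,4]
def white(I):
    h=cv2.cvtColor(I,cv2.COLOR_RGB2HSV);return (h[...,1]<40)&(h[...,2]>165)
def blue(I):
    h=cv2.cvtColor(I,cv2.COLOR_RGB2HSV);return (abs(h[...,0].astype(int)-113)<12)&(h[...,1]>140)&(h[...,2]>60)
for I,C,ng,nb,n in((T,CT,(220,207),(212,230),'t'),(S,CS,(245,228),(251,255),'s')):
    g,gc,ga=comp(white(I),nb if 0 else ng);b,bc,ba=comp(blue(I),nb)
    hull=lambda m:cv2.minAreaRect(np.argwhere(m)[:,::-1].astype(np.float32))
    print(n,'grip',gc,ga,hull(g),'blue',bc,ba,hull(b|g))
    globals()['g'+n],globals()['b'+n]=gc,bc
    globals()['G'+n]=g
print('grip tri',tri(ray(CT,*gt),ray(CS,*gs)))
# mat
for I,C,nm in((T,CT,(415,219)),(S,CS,(358,177))):
    m,c,a=comp(I.max(2)<45,nm)
    cn=cv2.findContours(m.astype(np.uint8),0,2)[0][0];q=cv2.approxPolyDP(cn,8,True)[:,0];M=cv2.moments(cn)
    P=np.array([plane(C,u,v,.004)[:2] for u,v in q]);print('mat',q.tolist(),P.round(3).tolist(),P.mean(0))
for u,v in((303,201),(316,237),(306,275),(314,95),(410,120),(227,105),(385,130)):print('obs',u,v,plane(CT,u,v,.01).round(3))
for u,v in((303,201),(316,237),(306,275),(314,95),(212,228)):pass
E
python3 m.py; python3 - <<'E'
from h import *
T=np.load('top0.npy');S=np.load('side0.npy')
a=cv2.resize(T[180:280,160:260],(400,400),interpolation=2);b=cv2.resize(S[205:305,200:300],(400,400),interpolation=2)
save('crop',np.hstack([a,b]))
E
```

```text
t grip [219.66666667 206.47126437] 87 ((219.74057006835938, 206.46701049804688), (17.09463119506836, 4.953557968139648), 29.05460548400879) blue [210.76057792 228.32404541] 2907 ((211.0, 227.5), (61.0, 62.0), 90.0)
s grip [243.92592593 224.17592593] 108 ((244.3500213623047, 225.05003356933594), (9.17060375213623, 18.34120750427246), 71.56504821777344) blue [251.39594595 256.73040541] 2960 ((250.5, 253.5), (67.0, 59.0), 90.0)
grip tri (array([0.52556247, 0.17394661, 0.13593283]), np.float64(0.0009844938162955844))
mat [[372, 177], [373, 259], [457, 260], [455, 178]] [[0.594, -0.134], [0.419, -0.13], [0.414, -0.304], [0.587, -0.309]] [ 0.50350939 -0.21936826]
mat [[350, 147], [313, 176], [365, 209], [402, 174]] [[0.588, -0.302], [0.592, -0.135], [0.419, -0.129], [0.416, -0.302]] [ 0.50381699 -0.21698393]
obs 303 201 [0.545 0.015 0.01 ]
obs 316 237 [ 0.468 -0.011  0.01 ]
obs 306 275 [0.389 0.012 0.01 ]
obs 314 95 [ 0.775 -0.015  0.01 ]
obs 410 120 [ 0.714 -0.219  0.01 ]
obs 227 105 [0.759 0.174 0.01 ]
obs 385 130 [ 0.694 -0.165  0.01 ]
```

View pics/crop.png

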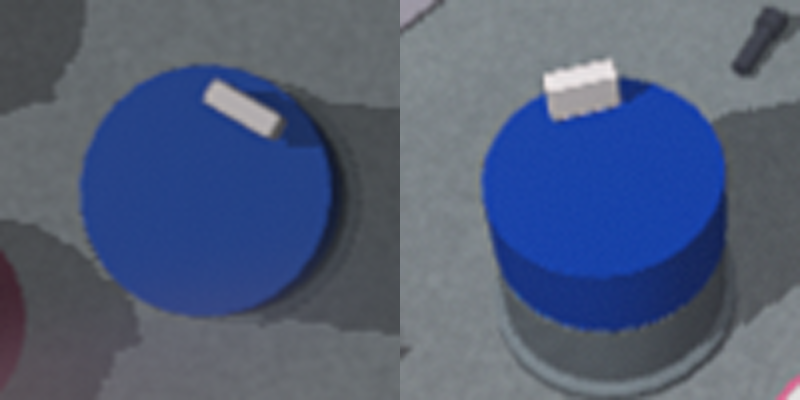

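The crop confirms the blue lid on the grey drum. The grip bar is at crop (243,108) in the top view, toward the far/right edge, and nothing is next to it.

```bash
cat >> m.py <<'E'
print('---')
import cv2
def circ(C,u,v,z):return plane(C,u,v,z)[:2]
cn=cv2.findContours((bt|Gt).astype(np.uint8) if 0 else ((comp(blue(T),(212,230))[0])|Gt).astype(np.uint8),0,1)[0]
cn=max(cn,key=len)[:,0]
P=np.array([plane(CT,u,v,.112)[:2] for u,v in cv2.convexHull(cn)[:,0]]);print('lid centre',cv2.minEnclosingCircle(P.astype(np.float32)))
gp=np.array([plane(CT,u,v,.138)[:2] for v,u in np.argwhere(Gt)]);r=cv2.minAreaRect((gp*1000).astype(np.float32));print('grip',r,cv2.boxPoints(r))
# side view: top face of lid left/right extremes and grip
b2=comp(blue(S),(251,255))[0];cs=np.argwhere(b2)
print('side blue ext',cs.min(0),cs.max(0))
for x in(.4,.42):print()
E
python3 m.py|sed -n '/---/,$p'
```

```text
---
lid centre ((0.48874548077583313, 0.19340789318084717), 0.060167085379362106)
grip ((525.0032958984375, 173.20298767089844), (31.759992599487305, 9.110797882080078), 59.763587951660156) [[513.0709  161.77734]
 [520.94226 157.18942]
 [536.93567 184.62863]
 [529.06433 189.21655]]
side blue ext [225 221] [287 280]
```

Request:
step_arm(
  increments=[
    [[25,40,0],[0,0,0.0775]],
    [[25,40,0],[0,0,0.0775]],
    [[25,40,0],[0,0,0.0775]],
    [[25,40,0],[0,0,0.0775]],
    [[25,40,0],[0,0,0.0775]],
    [[25,40,0],[0,0,0.0775]],
    [[25,40,0],[0,0,0.0775]],
    [[25,40,0],[0,0,0.0775]],
  ],
  fingers=0.2,
)

```text
time: 0.77
eef_pos: [0.4572, -0.3293, 0.2308]
tcp_rot: [0.865, 0.502, -0.0, -0.0]
contact_force: [0.4, -0.5, 0.5]
opening: 0.599
finger_force: 0.0
```

Request:
step_arm(
  increments=[
    [[5,40,0],[0,0,0]],
    [[5,40,0],[0,0,0]],
    [[5,40,0],[0,0,0]],
    [[5,40,0],[0,0,0]],
    [[5,40,0],[0,0,0]],
    [[5,40,0],[0,0,0]],
    [[5,40,0],[0,0,0]],
    [[5,40,0],[0,0,0]],
  ],
)

```text
time: 1.43
eef_pos: [0.4962, -0.0095, 0.231]
tcp_rot: [0.866, 0.5, -0.0, -0.0]
contact_force: [0.2, 0.1, -0.3]
opening: 0.597
finger_force: 0.0
```

Request:
step_arm(
  increments=[
    [[1,37,0],[0,0,0]],
    [[1,37,0],[0,0,0]],
    [[1,37,0],[0,0,0]],
    [[1,36,0],[0,0,0]],
    [[0,0,0],[0,0,0]],
    [[0,0,0],[0,0,0]],
  ],
)

```text
time: 1.93
eef_pos: [0.5001, 0.1372, 0.2308]
tcp_rot: [0.865, 0.502, -0.001, -0.0]
contact_force: [0.2, -0.0, -0.3]
opening: 0.599
finger_force: 0.0
```

```bash
cat > w.py <<'E'
from h import *
import sys
from scipy.spatial.transform import Rotation as R
st=readout.get_state();I=cams.read_camera('wrist');C=cam('wrist',st)
np.save(sys.argv[1]+'.npy',I);save(sys.argv[1],I)
m=R.from_quat(st['tcp_rot']).as_matrix();print(st['time'],st['eef_pos'].round(4),'y',np.degrees(np.arctan2(m[1,1],m[0,1])).round(2),'z',m[:,2].round(4),'F',st['contact_force'].round(2),'open',st['opening'])
E
cat > g.py <<'E'
import sys;exec(open('w.py').read())
h=cv2.cvtColor(I,cv2.COLOR_RGB2HSV);w=((h[...,1]<50)&(h[...,2]>150)).astype(np.uint8)
n,l,s,c=cv2.connectedComponentsWithStats(w)
for k in range(1,n):
    if s[k,4]>300:
        P=np.array([plane(C,u,v,.138)[:2]*1000 for v,u in np.argwhere(l==k)],np.float32);print(s[k],c[k],cv2.minAreaRect(P))
print('pred',proj(C,(.525,.1733,.138)))
E
python3 g.py w1
```

```text
1.9333 [0.5001 0.1372 0.2308] y -29.74 z [-1.1e-03 -4.0e-04 -1.0e+00] F [ 0.21 -0.   -0.26] open 0.5987135371041765
[ 437    0  115   99 5720] [487.41013986  37.99423077] ((671.6569213867188, 161.858642578125), (58.68017578125, 71.5984878540039), 60.278106689453125)
[ 79   2  35  44 654] [95.79663609 22.89602446] ((460.848876953125, 301.0640869140625), (29.11509895324707, 8.448786735534668), 16.400890350341797)
[277 122  18  52 838] [285.19689737 147.06205251] ((527.0626220703125, 172.10060119628906), (35.62137222290039, 11.562359809875488), 58.77138137817383)
[ 92 196  32  37 457] [107.61050328 214.17724289] ((388.7087097167969, 194.69239807128906), (28.07792854309082, 9.600894927978516), 89.13761901855469)
pred [281.76091326 147.90495277]
```

View pics/w1.png

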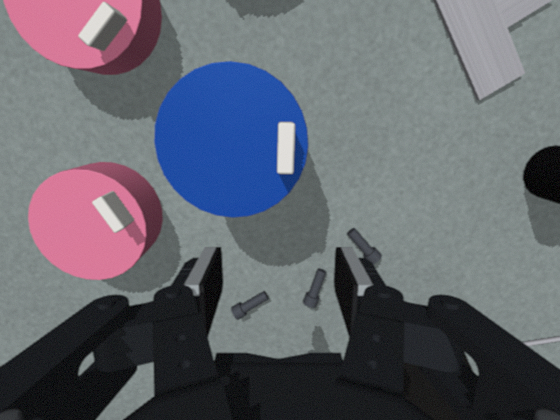

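The wrist view shows the blue lid at (230,140) and its grip at (285,147), between and ahead of the fingers. It agrees with the other views to about 2 mm.

Request:
step_arm(
  increments=[
    [[13,17,0],[0,0,0]],
    [[13,18,0],[0,0,0]],
    [[0,0,-30],[0,0,0]],
    [[0,0,-30],[0,0,0]],
    [[0,0,-30],[0,0,0]],
    [[0,0,-15],[0,0,0]],
    [[0,0,-10],[0,0,0]],
    [[0,0,0],[0,0,0]],
  ],
)

```text
time: 2.65
eef_pos: [0.5252, 0.1689, 0.1135]
tcp_rot: [0.866, 0.499, -0.002, -0.001]
contact_force: [-0.4, -0.3, 0.4]
opening: 0.597
finger_force: 0.0
```

Request:
step_arm(
  increments=[
    [[0,0,0],[0,0,0]],
    [[0,0,0],[0,0,0]],
    [[0,0,0],[0,0,0]],
    [[0,0,0],[0,0,0]],
    [[0,0,0],[0,0,0]],
    [[0,0,0],[0,0,0]],
  ],
  fingers=-1,
  grip_force=60,
)

```text
time: 3.15
eef_pos: [0.5277, 0.1706, 0.1182]
tcp_rot: [0.866, 0.5, 0.001, 0.001]
contact_force: [-1.2, -0.2, 6.2]
opening: 0.122
finger_force: 64.2
```

Request:
step_arm(
  increments=[
    [[-1.8,1,3.5],[-0.0175,-0.0303,0]],
    [[-1.8,1,3.5],[-0.0175,-0.0303,0]],
    [[-2,1.2,3.4],[-0.0175,-0.0303,0]],
    [[-2,1.2,3.4],[-0.0175,-0.0303,0]],
    [[-2.2,1.3,3.2],[-0.0175,-0.0303,0]],
    [[-2.2,1.3,3.2],[-0.0175,-0.0303,0]],
    [[-2.4,1.4,3],[-0.0175,-0.0303,0]],
    [[-2.4,1.4,3],[-0.0175,-0.0303,0]],
  ],
)

```text
time: 3.82
eef_pos: [0.5105, 0.1804, 0.1432]
tcp_rot: [0.857, 0.495, 0.071, 0.122]
contact_force: [0.8, -1.0, -0.5]
opening: 0.128
finger_force: 63.5
```

Request:
step_arm(
  increments=[
    [[0,0,0],[0,0,0]],
    [[0,0,0],[0,0,0]],
    [[0,0,0],[0,0,0]],
  ],
)

```text
time: 4.07
eef_pos: [0.51, 0.1805, 0.1426]
tcp_rot: [0.858, 0.495, 0.07, 0.12]
contact_force: [0.7, 0.7, 0.6]
opening: 0.123
finger_force: 63.7
```

```bash
python3 - <<'E'
from h import *
st=readout.get_state();m=R.from_quat(st['tcp_rot']).as_matrix();print(st,np.degrees(np.arccos(-m[2,2])))
I=cams.read_camera('side');save('s1',cv2.resize(I[170:320,170:370],(800,600)))
E
```

```text
{'time': 4.0667, 'qpos': array([ 0.24119546,  0.00306902,  2.08510972, -0.2526931 ,  0.86534337,
        0.91071494]), 'dq': array([-0.00419804,  0.00829408, -0.00541527,  0.00265188,  0.0017226 ,
        0.00466905]), 'joint_efforts': array([-8.14250903e-03, -2.69440985e+01, -2.65092212e+01, -5.62679619e-01,
       -4.02898751e-01, -3.65181954e-02]), 'eef_pos': array([0.50998143, 0.18048912, 0.14256619]), 'tcp_rot': array([0.85754431, 0.49527229, 0.06965962, 0.12029403]), 'contact_force': array([0.73673759, 0.67893192, 0.62521083]), 'wrist_torque': array([0.22524669, 0.23243063, 0.00403799]), 'finger_force': 63.732300996780396, 'opening': 0.12276364144147098} 15.980850534605786
```

View pics/s1.png

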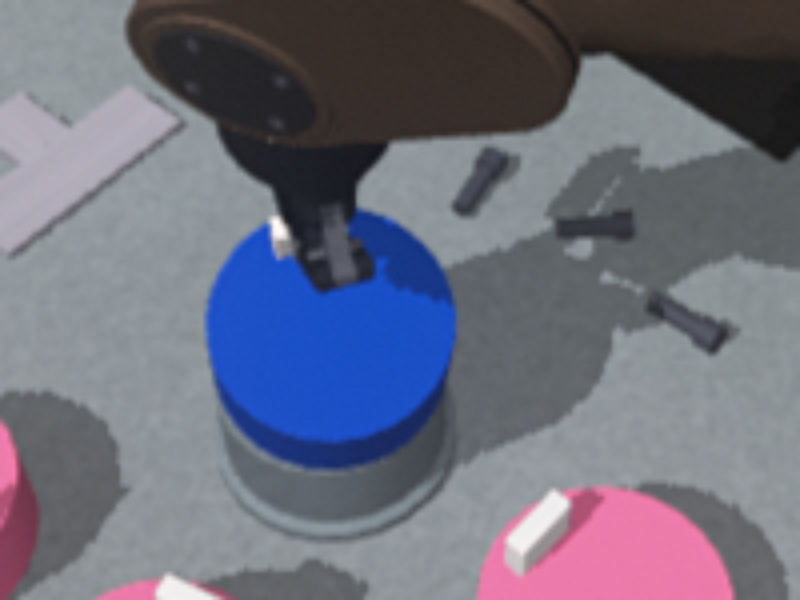

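The side view shows the lid clearly tipped (top face now rounder), with its near edge at (330,455) still on the rim. I'll tip a little further for margin, then lift.

Request:
step_arm(
  increments=[
    [[-2.5,1.4,2.6],[-0.0167,-0.0289,0]],
    [[-2.5,1.4,2.6],[-0.0167,-0.0289,0]],
    [[-2.5,1.4,2.6],[-0.0167,-0.0289,0]],
    [[0,0,0],[0,0,0]],
    [[0,0,0],[0,0,0]],
    [[0,0,0],[0,0,0]],
  ],
)

```text
time: 4.62
eef_pos: [0.5029, 0.1844, 0.1504]
tcp_rot: [0.85, 0.491, 0.094, 0.163]
contact_force: [-0.2, -0.1, 0.8]
opening: 0.124
finger_force: 63.7
```

Request:
step_arm(
  increments=[
    [[0,0,5],[0,0,0]],
    [[0,0,10],[0,0,0]],
    [[0,0,15],[0,0,0]],
    [[0,0,20],[0,0,0]],
    [[0,0,20],[0,0,0]],
    [[0,0,10],[0,0,0]],
    [[0,0,0],[0,0,0]],
  ],
)

```text
time: 5.2
eef_pos: [0.504, 0.1849, 0.2339]
tcp_rot: [0.85, 0.491, 0.097, 0.164]
contact_force: [0.3, 1.1, -1.5]
opening: 0.128
finger_force: 63.3
```

Request:
step_arm(
  increments=[
    [[0,0,0],[0.0238,0.0411,0]],
    [[0,0,0],[0.0238,0.0411,0]],
    [[0,0,0],[0.0238,0.0411,0]],
    [[0,0,0],[0.0238,0.0411,0]],
    [[0,0,0],[0.0238,0.0411,0]],
    [[0,0,0],[0.0238,0.0411,0]],
    [[0,0,0],[0.0238,0.0411,0]],
    [[0,0,0],[0.0238,0.0411,0]],
  ],
)

```text
time: 5.87
eef_pos: [0.5018, 0.1843, 0.2288]
tcp_rot: [0.866, 0.5, -0.002, -0.001]
contact_force: [-0.6, 0.5, -2.6]
opening: 0.128
finger_force: 63.3
```

```bash
python3 w.py w2 && python3 - <<'E'
from h import *
I=cams.read_camera('side');W=np.load('w2.npy');save('s2',np.hstack([I,W])[:, ::1][::2,::2].repeat(1,0));save('s2',cv2.resize(np.hstack([I,W]),(800,300)))
E
```

```text
5.8667 [0.5018 0.1843 0.2288] y -29.97 z [-0.0041  0.001  -1.    ] F [-0.61  0.47 -2.59] open 0.12776635278962775
```

View pics/s2.png

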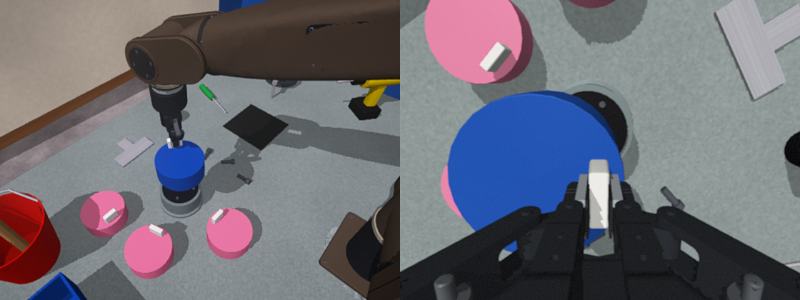

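The lid is held level above the canister, with the canister exposed in both views. Now I carry it to the mat.

Request:
step_arm(
  increments=[
    [[2,-12,0],[0,0,0]],
    [[3,-24,0],[0,0,0]],
    [[3,-32,0],[0,0,0]],
    [[3,-32,0],[0,0,0]],
    [[3,-32,0],[0,0,0]],
    [[3,-32,0],[0,0,0]],
    [[3,-32,0],[0,0,0]],
    [[3,-32,0],[0,0,0]],
  ],
)

```text
time: 6.63
eef_pos: [0.5246, -0.0453, 0.2298]
tcp_rot: [0.866, 0.5, -0.0, 0.0]
contact_force: [0.3, -0.0, -1.8]
opening: 0.126
finger_force: 63.2
```

Request:
step_arm(
  increments=[
    [[3,-32,0],[0,0,0]],
    [[3,-32,0],[0,0,0]],
    [[3,-32,0],[0,0,0]],
    [[3,-32,0],[0,0,0]],
    [[3,-32,0],[0,0,0]],
    [[2,-24,0],[0,0,0]],
    [[1,-11,0],[0,0,0]],
    [[0,0,0],[0,0,0]],
  ],
)

```text
time: 7.3
eef_pos: [0.5427, -0.2408, 0.2297]
tcp_rot: [0.867, 0.499, -0.0, 0.0]
contact_force: [-0.1, 0.1, -0.9]
opening: 0.126
finger_force: 63.2
```

```bash
python3 w.py w3; python3 - <<'E'
from h import *
for n in('top',):
    I=cams.read_camera(n);save('t3',I)
    h=cv2.cvtColor(I,cv2.COLOR_RGB2HSV)
E
```

```text
7.3 [ 0.5427 -0.2408  0.2297] y -30.13 z [-3.e-04 -5.e-04 -1.e+00] F [-0.09  0.07 -0.94] open 0.12606799910859776
```

View pics/t3.png

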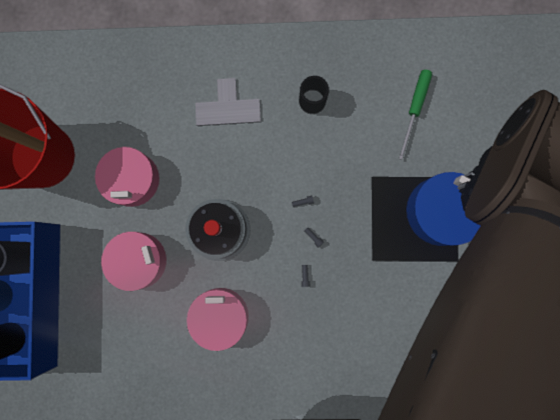

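The top view shows the lid over the mat, partly behind the arm, and the exposed red knob at (212,228). Lowering gently.

Request:
step_arm(
  increments=[
    [[0,0,-15],[0,0,0]],
    [[0,0,-30],[0,0,0]],
    [[0,0,-30],[0,0,0]],
    [[0,0,-30],[0,0,0]],
    [[0,0,-20],[0,0,0]],
    [[0,0,-12],[0,0,0]],
    [[0,0,-8],[0,0,0]],
    [[0,0,-6],[0,0,0]],
  ],
)

```text
time: 8.07
eef_pos: [0.5437, -0.2376, 0.0792]
tcp_rot: [0.866, 0.501, 0.0, 0.0]
contact_force: [0.9, -0.6, -1.9]
opening: 0.126
finger_force: 63.2
```

Request:
step_arm(
  increments=[
    [[0,0,-4],[0,0,0]],
    [[0,0,-3],[0,0,0]],
    [[0,0,-3],[0,0,0]],
    [[0,0,-2],[0,0,0]],
    [[0,0,-2],[0,0,0]],
    [[0,0,0],[0,0,0]],
    [[0,0,0],[0,0,0]],
  ],
)

```text
time: 8.65
eef_pos: [0.5435, -0.2386, 0.0655]
tcp_rot: [0.866, 0.5, 0.0, 0.0]
contact_force: [0.6, 0.6, -2.7]
opening: 0.118
finger_force: 63.2
```

Request:
step_arm(
  increments=[
    [[0,0,-1],[0,0,0]],
    [[0,0,-1],[0,0,0]],
    [[0,0,0],[0,0,0]],
    [[0,0,0],[0,0,0]],
  ],
)

```text
time: 8.98
eef_pos: [0.5434, -0.2385, 0.0633]
tcp_rot: [0.866, 0.5, 0.0, -0.0]
contact_force: [0.8, 0.2, -2.1]
opening: 0.122
finger_force: 63.2
```

Request:
step_arm(
  increments=[
    [[0,0,-1],[0,0,0]],
    [[0,0,-0.5],[0,0,0]],
    [[0,0,0],[0,0,0]],
    [[0,0,0],[0,0,0]],
  ],
)

```text
time: 9.32
eef_pos: [0.5436, -0.2386, 0.0623]
tcp_rot: [0.866, 0.5, 0.0, 0.0]
contact_force: [-0.1, 0.6, 0.4]
opening: 0.127
finger_force: 63.6
```

Request:
step_arm(
  increments=[
    [[0,0,-0.5],[0,0,0]],
    [[0,0,0],[0,0,0]],
    [[0,0,0],[0,0,0]],
  ],
)

```text
time: 9.57
eef_pos: [0.5437, -0.2387, 0.0623]
tcp_rot: [0.866, 0.5, 0.0, 0.0]
contact_force: [-2.4, 1.1, 5.2]
opening: 0.123
finger_force: 64.3
```

Request:
step_arm(
  increments=[
    [[0,0,0],[0,0,0]],
    [[0,0,0],[0,0,0]],
    [[0,0,0],[0,0,0]],
    [[0,0,0],[0,0,0]],
    [[0,0,0],[0,0,0]],
    [[0,0,0],[0,0,0]],
  ],
  fingers=0.2,
)

```text
time: 10.07
eef_pos: [0.5434, -0.2384, 0.0611]
tcp_rot: [0.866, 0.5, 0.0, -0.0]
contact_force: [0.3, 0.3, -0.2]
opening: 0.6
finger_force: 0.0
```

Request:
step_arm(
  increments=[
    [[0,0,8],[0,0,0]],
    [[0,0,20],[0,0,0]],
    [[0,0,30],[0,0,0]],
    [[0,0,35],[0,0,0]],
    [[0,0,35],[0,0,0]],
    [[0,0,25],[0,0,0]],
    [[0,0,0],[0,0,0]],
  ],
)

```text
time: 10.65
eef_pos: [0.5467, -0.2405, 0.2231]
tcp_rot: [0.866, 0.5, 0.003, 0.006]
contact_force: [0.1, -0.4, 1.2]
opening: 0.599
finger_force: 0.0
```

Request:
step_arm(
  increments=[
    [[0,37,0],[0,0,0]],
    [[0,37,0],[0,0,0]],
    [[0,37,0],[0,0,0]],
    [[0,37,0],[0,0,0]],
    [[0,37,0],[0,0,0]],
    [[0,37,0],[0,0,0]],
    [[0,37,0],[0,0,0]],
    [[0,0,0],[0,0,0]],
  ],
)

```text
time: 11.32
eef_pos: [0.5425, 0.026, 0.2141]
tcp_rot: [0.864, 0.503, 0.001, -0.001]
contact_force: [-0.3, -0.4, 0.2]
opening: 0.599
finger_force: 0.0
```

```bash
cat > k.py <<'E'
from h import *
from m import comp
st=readout.get_state();print(st['time'],st['eef_pos'].round(4),st['contact_force'].round(1))
IT=cams.read_camera('top');IS=cams.read_camera('side');CT=cam('top');CS=cam('side')
save('t4',IT);save('s4',IS)
def red(I):
    h=cv2.cvtColor(I,cv2.COLOR_RGB2HSV);return ((h[...,0]<6)|(h[...,0]>175))&(h[...,1]>170)&(h[...,2]>80)
a,ca,_=comp(red(IT),(212,228));b,cb,_=comp(red(IS),(252,255))
print(ca,cb,a.sum(),b.sum(),'tri',tri(ray(CT,*ca),ray(CS,*cb)), 'top@.104',plane(CT,*ca,.104))
print(np.argwhere(b).min(0),np.argwhere(b).max(0))
h=cv2.cvtColor(IT,cv2.COLOR_RGB2HSV);m=((abs(h[...,0].astype(int)-113)<12)&(h[...,1]>140)&(h[...,2]>60))
l,cl,n=comp(m,(420,215));hu=cv2.convexHull(np.argwhere(l)[:,::-1].astype(np.int32))[:,0]
P=np.array([plane(CT,u,v,.056)[:2] for u,v in hu],np.float32);print('lid',cl,n,cv2.minEnclosingCircle(P))
E
python3 k.py | tail -5; cd pics; python3 -c "
import cv2,numpy as np
cv2.imwrite('ts4.png',cv2.resize(np.hstack([cv2.imread('t4.png'),cv2.imread('s4.png')]),(800,300)))"
```

```text
11.3167 [0.5425 0.026  0.2141] [-0.3 -0.4  0.2]
[211.11702128 227.2287234 ] [250.5        252.77391304] 188 230 tri (array([0.48916742, 0.19637888, 0.09626392]), np.float64(0.0002665773132949611)) top@.104 [0.4888735  0.19516913 0.104     ]
[244 243] [262 258]
lid [417.31972318 217.19723183] 2890 ((0.5055958032608032, -0.21086378395557404), 0.0659162774682045)
```

View pics/ts4.png

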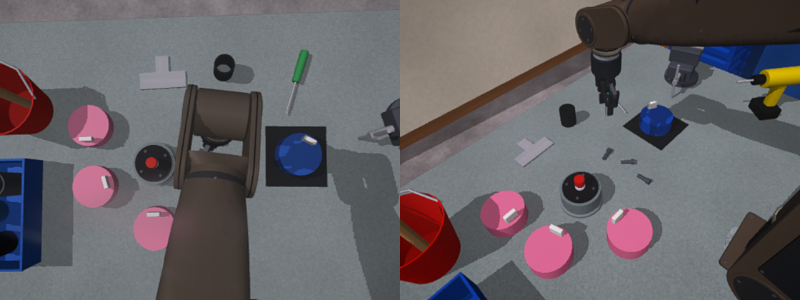

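The lid lies flat on the mat at about (0.505,-0.212), close to its centre, and the bystanders haven't moved. The red knob is at (0.489,0.195). I'll grip it with the tool leaned so the wrist camera can see the rod below the knob.

Request:
step_arm(
  increments=[
    [[-6,20,0],[0,0,0.11]],
    [[-6,20,0],[0,0,0.11]],
    [[-6,20,0],[0,0,0.11]],
    [[-6,20,0],[0,0,0.11]],
    [[-6,20,0],[0,0,0.11]],
    [[-6,20,0],[0,0,0.11]],
    [[-6,20,0],[0,0,0.11]],
    [[-6,20,0],[0,0,0.11]],
  ],
)

```text
time: 12.08
eef_pos: [0.4957, 0.1797, 0.2142]
tcp_rot: [0.569, 0.822, -0.0, 0.0]
contact_force: [-0.1, -0.9, -0.6]
opening: 0.602
finger_force: 0.0
```

Request:
step_arm(
  increments=[
    [[0,0,-3],[-0.0584,-0.0224,0]],
    [[0,0,-3],[-0.0584,-0.0224,0]],
    [[0,0,-3],[-0.0584,-0.0224,0]],
    [[0,0,-3],[-0.0584,-0.0224,0]],
    [[0,0,-3],[-0.0584,-0.0224,0]],
    [[0,0,-3],[-0.0584,-0.0224,0]],
    [[0,0,-3],[-0.0584,-0.0224,0]],
    [[0,0,-3],[-0.0584,-0.0224,0]],
  ],
)

```text
time: 12.75
eef_pos: [0.4962, 0.179, 0.1905]
tcp_rot: [0.553, 0.795, -0.14, 0.206]
contact_force: [0.7, 0.8, -0.2]
opening: 0.6
finger_force: 0.0
```

Request:
step_arm(
  increments=[
    [[0,0,0],[0,0,0]],
    [[0,0,0],[0,0,0]],
  ],
)

```text
time: 12.92
eef_pos: [0.4954, 0.1798, 0.1896]
tcp_rot: [0.553, 0.796, -0.14, 0.204]
contact_force: [0.4, -1.3, 0.5]
opening: 0.599
finger_force: 0.0
```

```bash
cat > r.py <<'E'
exec(open('w.py').read())
st=readout.get_state()
h=cv2.cvtColor(I,cv2.COLOR_RGB2HSV);k=((h[...,0]<6)|(h[...,0]>175))&(h[...,1]>170)&(h[...,2]>80)
n,l,s,c=cv2.connectedComponentsWithStats(k.astype(np.uint8))
for j in range(1,n):
    if s[j,4]>200:print('red',s[j],c[j],plane(C,*c[j],.095))
print('pred knob top/bottom/mouth',[proj(C,(.4888,.195,z)).round(1).tolist() for z in(.104,.078,.074)])
print('tool y',m[:,1].round(3),'x',m[:,0].round(3),'q',st['qpos'].round(2))
E
python3 r.py w5
```

```text
12.9167 [0.4954 0.1798 0.1896] y 20.49 z [ 0.1696 -0.4474 -0.8781] F [ 0.36 -1.3   0.45] open 0.5986658646107806
red [ 254   95   48   59 2279] [277.73277753 124.40412462] [0.49094064 0.19509315 0.095     ]
pred knob top/bottom/mouth [[274.5, 131.1], [274.7, 110.3], [274.7, 107.4]]
tool y [0.937 0.35  0.003] x [-0.306  0.823 -0.478] q [ 0.38  0.06  1.97 -0.54  1.18  0.26]
```

View pics/w5.png

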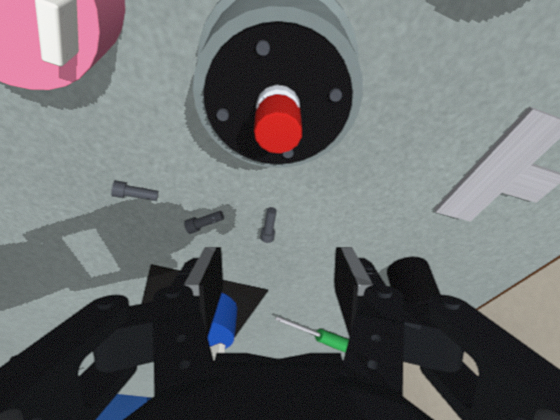

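The wrist view shows the red knob at (278,125), the bright tube mouth at (278,95), and the fingers straddling the knob's column.

Request:
step_arm(
  increments=[
    [[-2,7,-20],[0,0,0]],
    [[0,0,-30],[0,0,0]],
    [[0,0,-30],[0,0,0]],
    [[0,0,-18],[0,0,0]],
    [[0,0,-10],[0,0,0]],
    [[0,0,0],[0,0,0]],
    [[0,0,0],[0,0,0]],
  ],
)

```text
time: 13.55
eef_pos: [0.4943, 0.1871, 0.0831]
tcp_rot: [0.553, 0.796, -0.139, 0.205]
contact_force: [-0.4, 0.3, 0.6]
opening: 0.605
finger_force: 0.0
```

Request:
step_arm(
  increments=[
    [[0,0,0],[0,0,0]],
    [[0,0,0],[0,0,0]],
    [[0,0,0],[0,0,0]],
    [[0,0,0],[0,0,0]],
    [[0,0,0],[0,0,0]],
    [[0,0,0],[0,0,0]],
  ],
  fingers=-1,
  grip_force=80,
)

```text
time: 14.05
eef_pos: [0.4928, 0.1872, 0.0847]
tcp_rot: [0.553, 0.795, -0.141, 0.205]
contact_force: [-5.8, -0.2, 6.4]
opening: 0.324
finger_force: 78.4
```

Request:
step_arm(
  increments=[
    [[-1,0,3],[0,0,0]],
    [[0,0,5],[0,0,0]],
    [[0,0,6],[0,0,0]],
    [[0,0,6],[0,0,0]],
    [[0,0,6],[0,0,0]],
    [[0,0,6],[0,0,0]],
    [[0,0,5],[0,0,0]],
    [[0,0,3],[0,0,0]],
  ],
)

```text
time: 14.72
eef_pos: [0.4927, 0.1873, 0.1223]
tcp_rot: [0.553, 0.796, -0.139, 0.205]
contact_force: [5.3, -3.2, -10.4]
opening: 0.325
finger_force: 79.4
```

Request:
step_arm(
  increments=[
    [[0,0,0],[0,0,0]],
    [[0,0,0],[0,0,0]],
    [[0,0,0],[0,0,0]],
  ],
)

```text
time: 14.97
eef_pos: [0.4927, 0.1872, 0.1218]
tcp_rot: [0.553, 0.796, -0.139, 0.204]
contact_force: [5.8, -3.6, -9.1]
opening: 0.324
finger_force: 79.6
```

```bash
cat > y.py <<'E'
exec(open('w.py').read())
h=cv2.cvtColor(I,cv2.COLOR_RGB2HSV)
def bb(k,a):
    n,l,s,c=cv2.connectedComponentsWithStats(k.astype(np.uint8))
    for j in range(1,n):
        if s[j,4]>a:print(s[j],c[j].round(1))
print('red');bb(((h[...,0]<6)|(h[...,0]>175))&(h[...,1]>170)&(h[...,2]>80),150)
print('yellow');bb((abs(h[...,0].astype(int)-27)<9)&(h[...,1]>120)&(h[...,2]>70),8)
print('pred mouth',proj(C,(.4905,.195,.074)))
save(sys.argv[1],cv2.resize(I[20:220,180:380],(600,600),interpolation=2))
E
python3 y.py w6
```

```text
14.9667 [0.4927 0.1872 0.1218] y 20.53 z [ 0.1722 -0.4469 -0.8779] F [ 5.76 -3.57 -9.14] open 0.3243502201727531
red
[ 244  221   69   85 4994] [278.1 264. ]
yellow
[261 170  34  30 534] [277.7 180.8]
pred mouth [276.78878482 181.16385621]
```

View pics/w6.png

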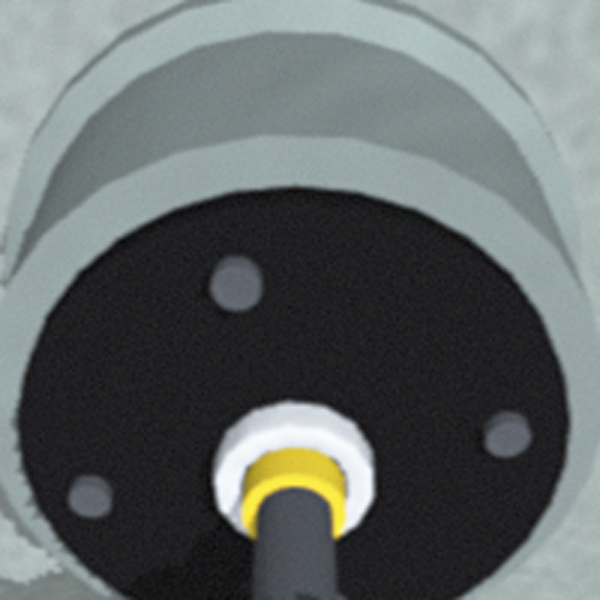

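The crop shows the yellow ring (crop (295,490)) emerging inside the white tube mouth (crop (295,475)), with most of it out. Next I quantify it along the centre column.

```bash
python3 - <<'E'
from h import *
st=readout.get_state();C=cam('wrist',st);I=np.load('w6.npy')
for v in range(150,192):print(v,I[v,276:280].mean(0).round().astype(int).tolist(),end=' | ')
print()
A=np.array([.4905,.195]);d=C[1][:2]-A;d/=np.linalg.norm(d);print('cam',C[1],d)
for r,n in((.015,'outer'),(.0095,'ring'),(.007,'rod')):
  for z in(.064,.066,.070,.074,.078,.082,.086):
    print(n,z,proj(C,[*(A+r*d),z]).round(1),end=' ')
  print()
t=np.array([-d[1],d[0]])
print('mouth L/R',[proj(C,[*(A+s*.015*t),.074]).round(1) for s in(1,-1)],'ring top L/R z.08',[proj(C,[*(A+s*.0095*t),.080]).round(1) for s in(1,-1)])
print('disc near',proj(C,[*(A+.052*d),.066]),'rim near',proj(C,[*(A+.06*d),.06]))
E
```

```text
150 [33, 32, 34] | 151 [31, 31, 32] | 152 [31, 30, 32] | 153 [70, 71, 75] | 154 [143, 147, 154] | 155 [205, 210, 218] | 156 [212, 216, 224] | 157 [208, 215, 221] | 158 [209, 215, 222] | 159 [212, 218, 224] | 160 [218, 222, 228] | 161 [226, 231, 236] | 162 [240, 243, 247] | 163 [247, 249, 252] | 164 [247, 249, 252] | 165 [243, 246, 250] | 166 [238, 242, 247] | 167 [230, 236, 244] | 168 [224, 226, 230] | 169 [220, 204, 123] | 170 [222, 196, 52] | 171 [221, 197, 52] | 172 [221, 198, 57] | 173 [221, 197, 56] | 174 [221, 198, 56] | 175 [221, 198, 57] | 176 [220, 196, 56] | 177 [226, 205, 58] | 178 [241, 226, 65] | 179 [248, 234, 70] | 180 [252, 237, 69] | 181 [246, 227, 74] | 182 [149, 134, 86] | 183 [72, 76, 89] | 184 [74, 78, 88] | 185 [77, 81, 89] | 186 [78, 82, 90] | 187 [78, 82, 88] | 188 [78, 81, 89] | 189 [77, 80, 89] | 190 [79, 82, 90] | 191 [78, 80, 87] | 
cam [0.44866899 0.3065661  0.21520854] [-0.35107726  0.93634649]
outer 0.064 [276.7 148.2] outer 0.066 [276.7 150.3] outer 0.07 [276.7 154.7] outer 0.074 [276.7 159.2] outer 0.078 [276.7 163.9] outer 0.082 [276.8 168.7] outer 0.086 [276.8 173.7] 
ring 0.064 [276.7 156.5] ring 0.066 [276.7 158.6] ring 0.07 [276.7 163. ] ring 0.074 [276.8 167.6] ring 0.078 [276.8 172.3] ring 0.082 [276.8 177.1] ring 0.086 [276.8 182.1] 
rod 0.064 [276.7 160.1] rod 0.066 [276.7 162.3] rod 0.07 [276.7 166.7] rod 0.074 [276.8 171.3] rod 0.078 [276.8 176. ] rod 0.082 [276.8 180.8] rod 0.086 [276.8 185.9] 
mouth L/R [array([249.7, 181.3]), array([303.9, 181.1])] ring top L/R z.08 [array([259.3, 188.4]), array([294.4, 188.3])]
disc near [276.48216943  83.8370912 ] rim near [276.40966391  61.20096011]
```

About 6–7 mm of the 8 mm ring shows. I'll raise it a bit past the mark to see its lower edge and measure.

Request:
step_arm(
  increments=[
    [[0,0,2],[0,0,0]],
    [[0,0,2],[0,0,0]],
    [[0,0,2],[0,0,0]],
    [[0,0,2],[0,0,0]],
    [[0,0,0],[0,0,0]],
    [[0,0,0],[0,0,0]],
    [[0,0,0],[0,0,0]],
  ],
)

```text
time: 15.6
eef_pos: [0.4926, 0.1873, 0.1295]
tcp_rot: [0.553, 0.796, -0.139, 0.204]
contact_force: [6.1, -3.0, -10.7]
opening: 0.317
finger_force: 79.6
```

```bash
cat > p.py <<'E'
exec(open('w.py').read())
for v in range(150,198):print(v,I[v,276:280].mean(0).round().astype(int).tolist(),end=' | ')
print()
A=np.array([.4905,.195]);d=C[1][:2]-A;d/=np.linalg.norm(d)
for r,n in((.015,'outer'),(.0095,'ring')):
  print(n,[(z,proj(C,[*(A+r*d),z])[1].round(1)) for z in(.066,.070,.074,.076,.078,.080,.082,.084,.086,.088)])
E
python3 p.py w7
```

```text
15.6 [0.4926 0.1873 0.1295] y 20.55 z [ 0.1722 -0.4467 -0.878 ] F [  6.08  -3.04 -10.73] open 0.3173062225223651
150 [208, 214, 221] | 151 [213, 218, 224] | 152 [220, 224, 230] | 153 [233, 237, 242] | 154 [245, 247, 250] | 155 [246, 249, 251] | 156 [244, 247, 250] | 157 [240, 242, 247] | 158 [235, 239, 244] | 159 [220, 227, 233] | 160 [152, 157, 165] | 161 [86, 90, 96] | 162 [73, 76, 83] | 163 [76, 81, 87] | 164 [78, 82, 89] | 165 [76, 79, 87] | 166 [75, 78, 89] | 167 [81, 83, 88] | 168 [142, 128, 81] | 169 [216, 190, 60] | 170 [224, 200, 54] | 171 [220, 197, 55] | 172 [220, 194, 56] | 173 [220, 197, 56] | 174 [220, 196, 54] | 175 [220, 195, 55] | 176 [220, 196, 56] | 177 [226, 204, 60] | 178 [240, 224, 64] | 179 [248, 234, 71] | 180 [251, 237, 70] | 181 [246, 226, 75] | 182 [147, 133, 85] | 183 [72, 76, 88] | 184 [75, 79, 90] | 185 [76, 79, 87] | 186 [80, 82, 90] | 187 [77, 81, 88] | 188 [77, 81, 88] | 189 [77, 80, 87] | 190 [79, 82, 90] | 191 [77, 80, 88] | 192 [77, 80, 88] | 193 [77, 81, 88] | 194 [78, 81, 88] | 195 [79, 82, 90] | 196 [78, 82, 88] | 197 [77, 80, 88] | 
outer [(0.066, np.float64(142.3)), (0.07, np.float64(146.4)), (0.074, np.float64(150.7)), (0.076, np.float64(152.9)), (0.078, np.float64(155.1)), (0.08, np.float64(157.3)), (0.082, np.float64(159.6)), (0.084, np.float64(161.9)), (0.086, np.float64(164.3)), (0.088, np.float64(166.7))]
ring [(0.066, np.float64(150.5)), (0.07, np.float64(154.7)), (0.074, np.float64(159.0)), (0.076, np.float64(161.2)), (0.078, np.float64(163.4)), (0.08, np.float64(165.7)), (0.082, np.float64(167.9)), (0.084, np.float64(170.3)), (0.086, np.float64(172.7)), (0.088, np.float64(175.1))]
```

The full ring is now visible: lower edge at row 167.9 and mouth edge at row 152.7. That puts the mark about 6.2 mm above the mouth, so I lower it by about 5.8 mm.

Request:
step_arm(
  increments=[
    [[0,0,-2],[0,0,0]],
    [[0,0,-2],[0,0,0]],
    [[0,0,-1.8],[0,0,0]],
    [[0,0,0],[0,0,0]],
    [[0,0,0],[0,0,0]],
    [[0,0,0],[0,0,0]],
    [[0,0,0],[0,0,0]],
    [[0,0,0],[0,0,0]],
  ],
)

```text
time: 16.32
eef_pos: [0.4926, 0.1873, 0.1238]
tcp_rot: [0.553, 0.796, -0.139, 0.204]
contact_force: [6.0, -3.4, -9.6]
opening: 0.321
finger_force: 79.7
```

```bash
python3 p.py w8; python3 -c "
from h import *
W=np.load('w8.npy');save('f8',np.hstack([cv2.resize(W[100:240,200:360],(400,350),interpolation=2),cv2.resize(cams.read_camera('top')[100:300,:][:,150:500],(400,350))]))"
```

```text
16.3167 [0.4926 0.1873 0.1238] y 20.54 z [ 0.1721 -0.4467 -0.8779] F [ 6.   -3.37 -9.63] open 0.32146860644185277
150 [33, 32, 35] | 151 [78, 79, 83] | 152 [151, 156, 162] | 153 [204, 210, 218] | 154 [210, 215, 224] | 155 [208, 213, 221] | 156 [209, 215, 222] | 157 [212, 219, 224] | 158 [219, 223, 228] | 159 [230, 234, 240] | 160 [242, 245, 248] | 161 [247, 249, 252] | 162 [246, 248, 251] | 163 [241, 244, 249] | 164 [238, 242, 246] | 165 [231, 235, 241] | 166 [190, 198, 210] | 167 [106, 110, 120] | 168 [135, 123, 75] | 169 [215, 190, 60] | 170 [226, 202, 56] | 171 [222, 198, 56] | 172 [221, 197, 56] | 173 [222, 199, 58] | 174 [221, 198, 56] | 175 [221, 196, 56] | 176 [220, 196, 56] | 177 [226, 207, 60] | 178 [241, 226, 66] | 179 [248, 234, 69] | 180 [251, 237, 70] | 181 [246, 228, 75] | 182 [148, 132, 84] | 183 [73, 77, 90] | 184 [74, 78, 89] | 185 [78, 82, 89] | 186 [79, 82, 90] | 187 [79, 82, 89] | 188 [76, 80, 88] | 189 [77, 81, 88] | 190 [78, 82, 89] | 191 [78, 81, 88] | 192 [79, 82, 90] | 193 [78, 82, 89] | 194 [77, 82, 89] | 195 [79, 82, 89] | 196 [79, 82, 90] | 197 [79, 83, 89] | 
outer [(0.066, np.float64(148.3)), (0.07, np.float64(152.6)), (0.074, np.float64(157.0)), (0.076, np.float64(159.3)), (0.078, np.float64(161.6)), (0.08, np.float64(164.0)), (0.082, np.float64(166.4)), (0.084, np.float64(168.8)), (0.086, np.float64(171.3)), (0.088, np.float64(173.8))]
ring [(0.066, np.float64(156.6)), (0.07, np.float64(160.9)), (0.074, np.float64(165.4)), (0.076, np.float64(167.7)), (0.078, np.float64(170.0)), (0.08, np.float64(172.4)), (0.082, np.float64(174.8)), (0.084, np.float64(177.2)), (0.086, np.float64(179.7)), (0.088, np.float64(182.2))]
```

View pics/f8.png

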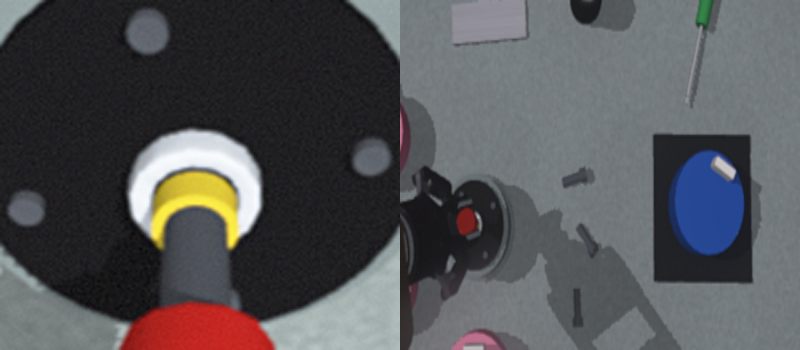

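The ring is just out: its lower edge is about 0.3 mm above the mouth. The lid lies flat on the mat.

```bash
python3 -c "
from plant import sign_off
print(sign_off())"
```

```text
the job is handed in; nothing more can be done
None
```

I've handed the job in. The blue lid was tipped, lifted off and set rim down near the mat's centre, and the gripper is holding the rod with the yellow ring's lower edge about 0.3 mm above the tube mouth. The final pictures confirm this; no verdict came back.

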